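# Switch on the drying timer at the bench power strip

## Robot

A 7-joint arm with a two-finger parallel gripper is mounted at the origin on a cart in front of the work surface, level with it; the furniture and walls round the work are solid. World frame = base frame: x ahead of the robot, y to its left, z up, the work surface at z = 0. Lengths are in m, angles in rad, forces in N, time in s.
With the tool pointing down it reaches from about 0.4 to 0.925 m from the base axis. Payload 5.6 kg.
Tool frame: the origin (TCP) lies on the centre line of the jaws, within the pads' length; the fingertips stand 17 mm ahead of it and the grasp point (between the pads) lies 2 mm behind it (manip.tcp_to_tips is the distance from the TCP to the fingertips, in m); z points along the fingers, y is the line along which they close (so a half turn about z gives the same grasp; the last joint's range is limited). The gripper opens to 85 mm and grips with 20 to 120 N. Pads are 22 mm wide; open, the fingers measure 114 mm over their backs; the gripper's body (76 mm by 85 mm) begins 54 mm behind the grasp point. The pads swing forward as they close: fully open they stand 13 mm farther back than shut.
Start: joints at [-1.264, 0.468, -0.012, 1.603, 0.006, 1.071, -0.056], TCP at [0.223, 0.611, 0.248] pointing down, gripper open.
Joint ranges: [-2.53, 2.53], [-0.31, 2.02], [-1.57, 1.55], [0.28, 2.44], [-1.29, 4.43], [0.15, 1.84], [-2.92, 2.92]. Speed limits (rad/s): [2.57, 2.57, 3.14, 3.14, 3.14, 3.14, 3.14].

## Interface

Orientations are given as [roll, pitch, yaw] about the fixed x, y, z axes, in that order (R = Rz(yaw) Ry(pitch) Rx(roll)).
In Python, from station import manip gives the robot as it stands.
- The arm moves only by the tool drive_tool, never from a script. Its argument "rows" is a list of rows, each an object of numbers: "dx", "dy", "dz": the shift along the world's x, y, z in m; "roll": the turn about the world's z in degrees. A call has 1 to 12 rows; each row is the pose to reach, as a shift and turn from the pose commanded when the call began; what a row does not reach only later rows make up. A row lasts 1/12 s, in which the tool goes at most 41.7 mm and 7.16 degrees, less where a joint would pass 70% of its speed; a pose out of reach is approached as far as the arm can. A call with a gripper value outside its range is refused whole. "jaw" is the closure, from -1 (fully open) to 1 (shut), set as the call begins (left out, the last holds). The fingers move at their own pace and stop on an object; "squeeze" is the grip in N (left out, the last holds). Time passes only in rows, so rows that repeat a pose let the fingers close. It gives the time, the measured TCP pose, the force, the opening and the grip force at its end, in the units of the state.
- manip.sense(): the state, without advancing time (a new reading comes with each control period).
- manip.read_camera(name): name is "side" or "top"; returns a dict with "color" (384x512x3 uint8, red, green, blue), "intrinsics" (3x3 intrinsics, pixels), "rvec" (rotation vector, rad) and "tvec" (3), from world to camera coordinates, as OpenCV has them. Camera axes: x right, y down, z forward; pixel columns grow to the right and rows downward; lengths in m; the calibration is good to about 2 mm. A picture is of the moment at which its call begins. There is no depth.
- manip.close_job(): hands the job in; it is judged then, once.
The state is a dict: "clock": time; "joint_pos": joint angles; "joint_velocities": joint speeds; "tau": joint torques, N m; "position": TCP position; "eef_rot": TCP orientation; "contact_force": force on the tool from outside, world axes, zero at the start; "torque": the same for the moment, N m; "grip_width": opening from 0.0 (shut) to 1.0 (fully open); "gripper_force": force on a finger pad.
Only numpy, scipy, OpenCV 4.12 (cv2) and the standard library are available. Lean on these libraries where they do the work, as an engineer would, in place of code of your own. Each camera call takes 0.05 s, during which the arm holds its last target. There are 200 camera calls.

## Task

The shoe is cemented and its drying time must start: switch on the plug-in timer with the round dial, which is in one of the four sockets of the power strip. With the fingertips, press gently on the raised near end of the rocker switch directly in front of the timer until it snaps over and stays down, then draw back clear. Leave the other three switches off, everything plugged in seated as it is, and the things on the bench where they lie.

Things in the scene. Friction and masses are not known exactly. Their poses are not given: they have to be found in the camera images.
- strip: power strip screwed to the bench: aluminium box 102 mm deep (x), 270 mm long (y; 320 mm over its lugs), 40 mm high. Four sockets in a row in its far half, each with one thing plugged in; four grey rocker switches in its near half, one directly in front (-x) of each socket, 64 mm apart. Origin: centre of the underside; x across it away from the robot, y along it to the left, z up.
- rocker_1 (a joint): angle of the leftmost rocker switch, rad: 0 = off (near end raised), 0.4 = on (near end down). Over-centre spring: it takes about 4 N down on the near end to start it, past 0.2 it snaps over by itself, and it stays at either end. All four start off. Closed fingers up to 40 mm wide press one alone.
- rocker_1_near (a point): spot to press on the leftmost rocker (32 mm across the strip, 22 mm along it, pivot mid-length): top of its near half, 11 mm before its pivot, 64 mm before the centre of its socket; moves with it. Off: spot 46, near edge 48 mm above the bench, sloping up to the robot. On: near half level at 42 mm, 2 mm above the rigid strip.
- rocker_2 (a joint): angle of the second from the left rocker switch, rad: 0 = off (near end raised), 0.4 = on (near end down). Over-centre spring: it takes about 4 N down on the near end to start it, past 0.2 it snaps over by itself, and it stays at either end. All four start off. Closed fingers up to 40 mm wide press one alone.
- rocker_2_near (a point): spot to press on the second from the left rocker (32 mm across the strip, 22 mm along it, pivot mid-length): top of its near half, 11 mm before its pivot, 64 mm before the centre of its socket; moves with it. Off: spot 46, near edge 48 mm above the bench, sloping up to the robot. On: near half level at 42 mm, 2 mm above the rigid strip.
- rocker_3 (a joint): angle of the third from the left rocker switch, rad: 0 = off (near end raised), 0.4 = on (near end down). Over-centre spring: it takes about 4 N down on the near end to start it, past 0.2 it snaps over by itself, and it stays at either end. All four start off. Closed fingers up to 40 mm wide press one alone.
- rocker_3_near (a point): spot to press on the third from the left rocker (32 mm across the strip, 22 mm along it, pivot mid-length): top of its near half, 11 mm before its pivot, 64 mm before the centre of its socket; moves with it. Off: spot 46, near edge 48 mm above the bench, sloping up to the robot. On: near half level at 42 mm, 2 mm above the rigid strip.
- rocker_4 (a joint): angle of the rightmost rocker switch, rad: 0 = off (near end raised), 0.4 = on (near end down). Over-centre spring: it takes about 4 N down on the near end to start it, past 0.2 it snaps over by itself, and it stays at either end. All four start off. Closed fingers up to 40 mm wide press one alone.
- rocker_4_near (a point): spot to press on the rightmost rocker (32 mm across the strip, 22 mm along it, pivot mid-length): top of its near half, 11 mm before its pivot, 64 mm before the centre of its socket; moves with it. Off: spot 46, near edge 48 mm above the bench, sloping up to the robot. On: near half level at 42 mm, 2 mm above the rigid strip.
- timer: plug-in timer: white round housing 56 mm across with a flat grey dial on top (47 mm across, ring of small dark tabs) and a round knob in the middle; stands 37 mm above the strip's top. In any of the sockets. Origin: on the socket's axis, 11 mm below the strip's top; z up. Like all the plugged-in things it only sits in its well and can be knocked out.
- charger: black square-cornered battery charger with a raised grey ribbed plate on top, 56 x 50 mm, 33 mm above the strip's top, in another socket. Origin as the timer's. Leave alone.
- usb_adapter: white cube adapter with two slots on top, 40 x 40 mm, 26 mm above the strip's top, in another socket. Origin as the timer's. Leave alone.
- blank_cover: flat grey square cover that closes the unused socket, 44 x 44 mm and 3 mm thick, with a small rib on top (7 mm above the strip's top). Origin as the timer's. Leave alone.
- tan_shoe: tan leather shoe, 277 x 90 x 105 mm, lying behind the strip. Origin: centre of its underside. Leave alone.
- glue_brush: glue brush with orange handle, 183 mm long, 22 mm high, in front of the strip. Origin: centre of its underside. Leave alone.
- beeswax: yellow block of wax, 36 x 55 x 20 mm, in front of the strip. Origin: centre of its underside. Leave alone.
- edge_paint: small bottle with a wooden cap, 31 mm across, 79 mm high, behind the strip. Origin: centre of its underside. Leave alone.
- cream_spool: spool of cream thread, 50 mm across, 70 mm high, behind the strip. Origin: centre of its underside. Leave alone.
- pliers: pliers, 182 mm long, 14 mm high, left of the strip. Origin: centre of its underside. Leave alone.
- tape_measure: yellow tape measure, 34 x 66 x 58 mm, at the front left. Origin: centre of its underside. Leave alone.
- sanding_block: brown sanding block, 42 x 86 x 28 mm, at the front right. Origin: centre of its underside. Leave alone.
Mind the look-alikes: they are no part of the job. Leave any blue, orange or red look-alike of the timer alone.

How it is judged:
By the outcome, as a careful person would: the job done as asked, in the order asked, and still so for the second after the job is handed in, with the robot touching nothing.
It also fails if it takes over 32 s, if anything falls off the work surface, if the arm or the gripper's body presses on something with over 40 N, if the wrist force passes 120 N, or if a joint passes its speed limit or range.

## Working session

There is one attempt and no reset: what is moved stays moved. The work goes in short steps, Python scripts to look and compute and a tool call to move; the robot and the scene stay as the last step left them, time stands still between calls to the robot, and variables do not carry over. Pictures are saved under pics/ and viewed, at most 10 in all, crops included, and the job is handed in when it is done.

Besides the shell and the picture viewer there is one more tool, called after "Request:" by a JSON object that holds its "api" and its "payload". drive_tool: Moves the arm, as the interface text tells. Its arguments: {"type":"object","properties":{"rows":{"type":"array"},"jaw":{"type":"number"},"squeeze":{"type":"number"}},"required":["rows"]}

```bash
mkdir -p pics
cat > h.py <<'E'
import numpy as np, cv2
from station import manip
def cam(n):
    c=manip.read_camera(n); R=cv2.Rodrigues(np.array(c['rvec'],float))[0]
    return c['color'],np.array(c['intrinsics'],float),R,np.array(c['tvec'],float).ravel()
def onplane(uv,z,K,R,t):
    d=R.T@np.linalg.solve(K,[uv[0],uv[1],1.]); o=-R.T@t
    return o+d*(z-o[2])/d[2]
def proj(p,K,R,t):
    q=K@(R@np.array(p,float)+t); return q[:2]/q[2]
E
python3 - <<'E'
from h import *
for n in('top','side'):
    c,K,R,t=cam(n); np.savez(f'pics/{n}0.npz',c=c,K=K,R=R,t=t)
    cv2.imwrite(f'pics/{n}0.png',c[:,:,::-1]); print(n,-R.T@t,K[0,0])
print(manip.sense()); print(manip.tcp_to_tips)
E
```

```text
top [0.04684462 0.03038664 1.13056103] 435.61713210128664
side [ 0.25276057 -0.87522194  0.39705795] 397.4062288635202
{'clock': 0.1, 'joint_pos': array([-1.26400764,  0.46832345, -0.01159179,  1.60349722,  0.00600863,
        1.07137708, -0.05630555]), 'joint_velocities': array([-9.80815956e-04, -1.40917431e-03,  7.55791751e-04, -1.81322790e-03,
        9.29974857e-05, -1.12440108e-03, -9.94666473e-04]), 'tau': array([ 7.48349848e-04, -5.33519626e+01,  2.12927040e-02, -2.51966071e+01,
        1.14118049e-02,  4.31318811e-03,  4.10468033e-05]), 'position': array([0.22266725, 0.61019108, 0.24742547]), 'eef_rot': array([-3.14002673e+00,  1.26191948e-04,  2.79172817e+00]), 'contact_force': array([-0.20865898, -0.06862279, -0.17635372]), 'torque': array([ 0.04710325,  0.01380969, -0.00231308]), 'gripper_force': 0.0, 'grip_width': 1.0020950970055806}
0.017
```

View pics/top0.png

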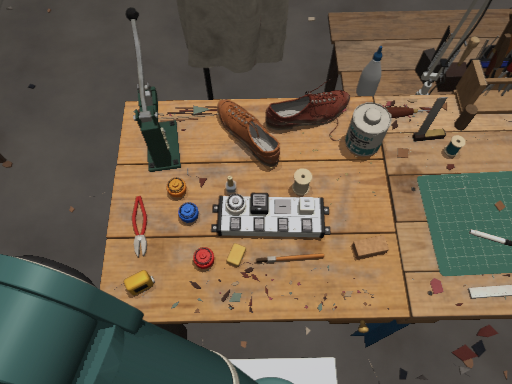

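View pics/side0.png

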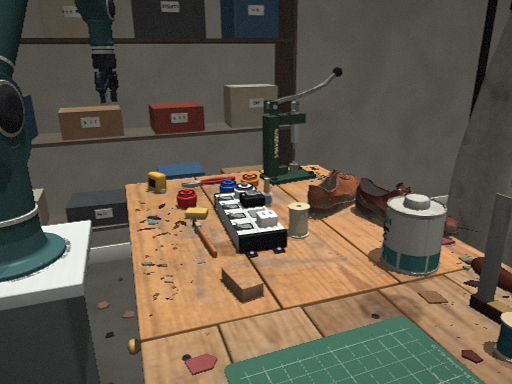

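The top view shows the strip at about (270,217). Candidates for the timer are the white round thing in the leftmost socket at (235,204), and three look-alikes lying on the bench: blue (188,212), red (203,257) and orange (176,187). I choose the white one in the strip and will check it in a crop.

Run:
```python
from h import *
d=np.load('pics/top0.npz'); c=d['c'][185:250,205:335]
cv2.imwrite('pics/crop0.png',cv2.resize(c[:,:,::-1],None,fx=6,fy=6,interpolation=cv2.INTER_CUBIC))
K,R,t=d['K'],d['R'],d['t']
for uv in[(235,204),(255,224),(235,223)]: print(uv,onplane(uv,.046,K,R,t))
```

```text
(235, 204) [0.54213476 0.08247319 0.046     ]
(255, 224) [0.48209992 0.02892645 0.046     ]
(235, 223) [0.48616663 0.08247151 0.046     ]
```

View pics/crop0.png

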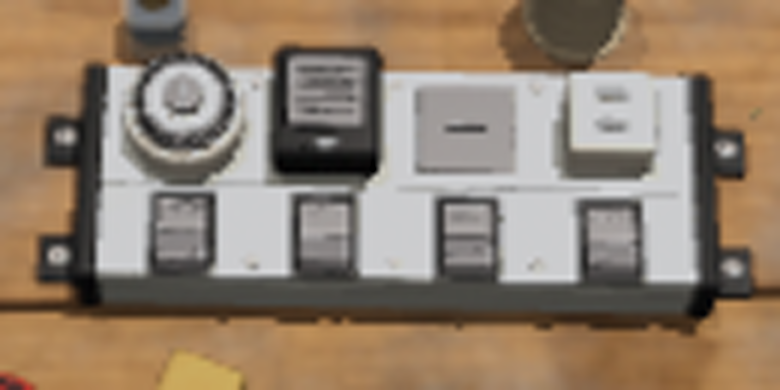

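The crop confirms it: white round housing with grey dial, tab ring and knob at crop (183,100), i.e. the leftmost socket. The switch in front of it is rocker 1 at crop (183,233), pixel (235.5,223.8). Next I measure it.

```bash
cat > m.py <<'E'
from h import *
d=np.load('pics/top0.npz'); K,R,t=d['K'],d['R'],d['t']
c=d['c'][185:250,205:335]; g=cv2.cvtColor(cv2.resize(c,None,fx=6,fy=6,interpolation=cv2.INTER_CUBIC),cv2.COLOR_RGB2GRAY)
m=np.uint8(g<175)*255; m[:188]=0; m[277:]=0
P=[]
for k in cv2.findContours(m,cv2.RETR_EXTERNAL,cv2.CHAIN_APPROX_SIMPLE)[0]:
    x,y,w,h=cv2.boundingRect(k)
    if 40<w<80 and 60<h<95:
        uv=((x+w/2)/6-.5+205,(y+h/2)/6-.5+185); p=onplane(uv,.043,K,R,t); P.append(p); print((x,y,w,h),np.round(uv,1),np.round(p,4))
P=np.array(sorted(P,key=lambda p:-p[1])); print(np.linalg.norm(np.diff(P,axis=0),axis=1))
a=P[0]-P[-1]; a/=np.linalg.norm(a); n=np.array([a[1],-a[0],0])
print('yaw',np.degrees(np.arctan2(n[1],n[0])),'press',P[0]-.011*n)
E
python3 m.py
python3 - <<'E'
import numpy as np
print(np.degrees(2.79172817)-180)
E
```

```text
(573, 196, 76, 81) [306.3 223.9] [ 0.4805 -0.1086  0.043 ]
(430, 189, 75, 88) [282.4 223.3] [ 0.4836 -0.0447  0.043 ]
[0.06399869]
yaw -2.773805309176946 press [ 0.4726122  -0.04412485  0.043     ]
-20.045758311219203
```

```bash
sed -i 's/g<175/g<140/; s/m\[:188\]=0/m[:188]=0; m[:,:125]=0; m[:,665:]=0/; s/60<h<95/50<h<95/' m.py; python3 m.py
python3 - <<'E'
from h import *
d=np.load('pics/top0.npz'); K,R,t=d['K'],d['R'],d['t']
# timer dial centre at z=.075, left/right strip edges
f=lambda x,y,z:onplane((x/6-.5+205,y/6-.5+185),z,K,R,t).round(4)
print('dial',f(184,100,.075),'rockers',[f(x,y,.043) for x,y in((183,233),(326,235),(468,238),(612,238))])
print('near top edge',f(98,276,.04),f(690,282,.04))
E
```

```text
(576, 199, 69, 78) [306.2 224.2] [ 0.4798 -0.1083  0.043 ]
(433, 195, 70, 82) [282.5 223.8] [ 0.4822 -0.0448  0.043 ]
(286, 188, 79, 89) [258.8 223.2] [0.4852 0.0188 0.043 ]
[0.06369857 0.06353883]
yaw -2.458253475335306 press [0.47425571 0.01928328 0.043     ]
dial [0.5372 0.0806 0.075 ] rockers [array([0.4864, 0.0826, 0.043 ]), array([0.484 , 0.0186, 0.043 ]), array([ 0.4812, -0.0448,  0.043 ]), array([ 0.4798, -0.109 ,  0.043 ])]
near top edge [0.4678 0.1207 0.04  ] [ 0.4592 -0.1424  0.04  ]
```

Rocker 1's pivot is at about (0.487, 0.083), so the spot to press is about (0.475, 0.083), with the strip's yaw at −2.4°. I'll move above it with the jaws shut.

Request:
{"api": "drive_tool", "payload": {"rows": [{"dx": 0.018,"dy": -0.037,"roll": 2},{"dx": 0.036,"dy": -0.074,"roll": 4},{"dx": 0.054,"dy": -0.111,"roll": 6},{"dx": 0.072,"dy": -0.148,"roll": 8},{"dx": 0.09,"dy": -0.185,"roll": 10},{"dx": 0.108,"dy": -0.222,"roll": 12},{"dx": 0.126,"dy": -0.26,"roll": 14},{"dx": 0.144,"dy": -0.297,"roll": 16},{"dx": 0.16,"dy": -0.334,"roll": 17.5},{"dx": 0.178,"dy": -0.37,"roll": 17.5},{"dx": 0.195,"dy": -0.407,"roll": 17.5},{"dx": 0.21,"dy": -0.44,"roll": 17.5}], "jaw": 1, "squeeze": 20}}

```text
invalid input
```

Request:
{"api": "drive_tool", "payload": {"rows": [{"dx": 0.018,"dy": -0.037,"dz": 0.0,"roll": 2.0},{"dx": 0.036,"dy": -0.074,"dz": 0.0,"roll": 4.0}], "jaw": 1}}

```text
clock: 0.27
position: [0.257, 0.537, 0.2471]
eef_rot: [-3.141, -0.001, 2.868]
contact_force: [1.8, -0.2, -0.4]
grip_width: 0.752
gripper_force: 0.0
```

Request:
{"api": "drive_tool", "payload": {"rows": [{"dx": 0.018,"dy": -0.037,"dz": 0.0,"roll": 2.0},{"dx": 0.036,"dy": -0.074,"dz": 0.0,"roll": 4.0},{"dx": 0.054,"dy": -0.111,"dz": 0.0,"roll": 6.0},{"dx": 0.072,"dy": -0.148,"dz": 0.0,"roll": 8.0},{"dx": 0.09,"dy": -0.185,"dz": 0.0,"roll": 10.0},{"dx": 0.108,"dy": -0.222,"dz": 0.0,"roll": 12.0},{"dx": 0.126,"dy": -0.26,"dz": 0.0,"roll": 13.5},{"dx": 0.144,"dy": -0.297,"dz": 0.0,"roll": 13.5},{"dx": 0.16,"dy": -0.334,"dz": 0.0,"roll": 13.5},{"dx": 0.178,"dy": -0.37,"dz": 0.0,"roll": 13.5},{"dx": 0.195,"dy": -0.407,"dz": 0.0,"roll": 13.5},{"dx": 0.21,"dy": -0.44,"dz": 0.0,"roll": 13.5}], "jaw": 1}}

```text
clock: 1.27
position: [0.4693, 0.094, 0.2483]
eef_rot: [-3.141, 0.0, 3.096]
contact_force: [0.6, 0.4, 0.6]
grip_width: 0.001
gripper_force: 0.0
```

Now descend to tips at about 0.075 (TCP 0.092), above the rocker.

Request:
{"api": "drive_tool", "payload": {"rows": [{"dx": 0.005,"dy": -0.011,"dz": -0.04,"roll": 0.0},{"dx": 0.005,"dy": -0.011,"dz": -0.08,"roll": 0.0},{"dx": 0.005,"dy": -0.011,"dz": -0.115,"roll": 0.0},{"dx": 0.005,"dy": -0.011,"dz": -0.14,"roll": 0.0},{"dx": 0.005,"dy": -0.011,"dz": -0.156,"roll": 0.0},{"dx": 0.005,"dy": -0.011,"dz": -0.156,"roll": 0.0},{"dx": 0.005,"dy": -0.011,"dz": -0.156,"roll": 0.0}]}}

```text
clock: 1.85
position: [0.4732, 0.0854, 0.0917]
eef_rot: [-3.141, -0.002, 3.097]
contact_force: [0.1, -0.3, 0.1]
grip_width: -0.002
gripper_force: 0.0
```

Run:
```python
from h import *
c,K,R,t=cam('side'); s=manip.sense(); print(s['position'],s['contact_force'])
tip=s['position']-[0,0,.017]; print(proj(tip,K,R,t))
c=np.ascontiguousarray(c[:,:,::-1]); x,y=[int(v) for v in proj(tip,K,R,t)]
A=cv2.resize(c[y-45:y+45,x-50:x+50],None,fx=6,fy=6,interpolation=cv2.INTER_CUBIC)
for p in ([.4755,.083,.046],tip): 
    q=(proj(p,K,R,t)-[x-50,y-45]+.5)*6; cv2.circle(A,tuple(int(v) for v in q),4,(0,0,255),1)
cv2.imwrite('pics/side1.png',A)
```

```text
[0.47415317 0.08564289 0.09272649] [ 0.10150303 -0.2972428  -0.0263497 ]
[219.34287474 185.48495492]
```

View pics/side1.png

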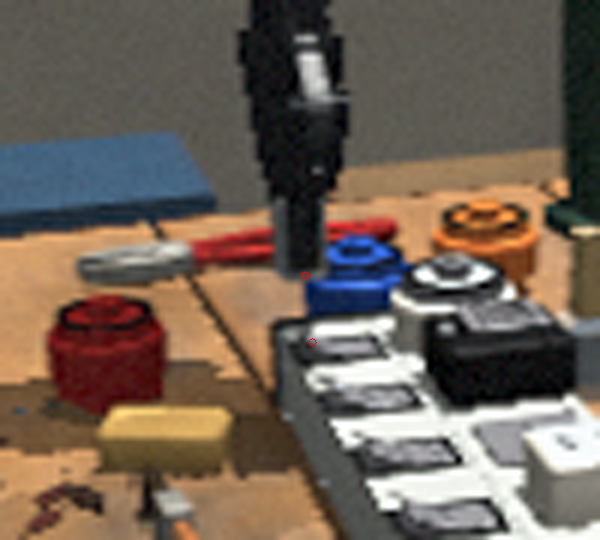

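Side crop: the tips, at (300,270), stand right above rocker 1's near half; the marked spot at (312,343) lies on it. I'll shift 2 mm inward and press slowly.

Request:
{"api": "drive_tool", "payload": {"rows": [{"dx": 0.002,"dy": -0.002,"dz": -0.012,"roll": 0.0},{"dx": 0.002,"dy": -0.002,"dz": -0.02,"roll": 0.0},{"dx": 0.002,"dy": -0.002,"dz": -0.024,"roll": 0.0},{"dx": 0.002,"dy": -0.002,"dz": -0.026,"roll": 0.0},{"dx": 0.002,"dy": -0.002,"dz": -0.028,"roll": 0.0},{"dx": 0.002,"dy": -0.002,"dz": -0.029,"roll": 0.0},{"dx": 0.002,"dy": -0.002,"dz": -0.03,"roll": 0.0},{"dx": 0.002,"dy": -0.002,"dz": -0.03,"roll": 0.0}]}}

```text
clock: 2.57
position: [0.476, 0.0837, 0.0623]
eef_rot: [3.141, 0.001, 3.097]
contact_force: [0.6, 0.9, 0.1]
grip_width: -0.002
gripper_force: 0.0
```

Request:
{"api": "drive_tool", "payload": {"rows": [{"dz": -0.001,"dx": 0.0,"dy": 0.0,"roll": 0.0},{"dz": -0.002,"dx": 0.0,"dy": 0.0,"roll": 0.0},{"dz": -0.002,"dx": 0.0,"dy": 0.0,"roll": 0.0}]}}

```text
clock: 2.82
position: [0.476, 0.0836, 0.0602]
eef_rot: [3.142, 0.0, 3.097]
contact_force: [0.3, -0.2, -0.5]
grip_width: -0.002
gripper_force: 0.0
```

Request:
{"api": "drive_tool", "payload": {"rows": [{"dz": -0.001,"dx": 0.0,"dy": 0.0,"roll": 0.0},{"dz": -0.0015,"dx": 0.0,"dy": 0.0,"roll": 0.0},{"dz": -0.0015,"dx": 0.0,"dy": 0.0,"roll": 0.0}]}}

```text
clock: 3.07
position: [0.476, 0.0837, 0.0592]
eef_rot: [3.141, 0.0, 3.097]
contact_force: [-0.9, -0.3, 3.6]
grip_width: 0.004
gripper_force: 2.2
```

Now there is a 3.6 N reaction at tips 42 mm, which matches the switched-on level. I'll draw back and look.

Request:
{"api": "drive_tool", "payload": {"rows": [{"dz": 0.01,"dx": 0.0,"dy": 0.0,"roll": 0.0},{"dz": 0.04,"dx": 0.0,"dy": 0.0,"roll": 0.0},{"dz": 0.08,"dx": 0.0,"dy": 0.0,"roll": 0.0},{"dz": 0.12,"dx": -0.0,"dy": 0.02,"roll": 0.0},{"dz": 0.15,"dx": -0.02,"dy": 0.05,"roll": 0.0},{"dz": 0.17,"dx": -0.04,"dy": 0.09,"roll": 0.0},{"dz": 0.18,"dx": -0.06,"dy": 0.125,"roll": 0.0},{"dz": 0.18,"dx": -0.075,"dy": 0.16,"roll": 0.0},{"dz": 0.18,"dx": -0.09,"dy": 0.195,"roll": 0.0},{"dz": 0.18,"dx": -0.105,"dy": 0.23,"roll": 0.0},{"dz": 0.18,"dx": -0.12,"dy": 0.265,"roll": 0.0},{"dz": 0.18,"dx": -0.12,"dy": 0.265,"roll": 0.0}]}}

```text
clock: 4.07
position: [0.3512, 0.3564, 0.2397]
eef_rot: [3.137, -0.001, 3.109]
contact_force: [-0.4, 0.5, 1.1]
grip_width: 0.0
gripper_force: 0.0
```

Run:
```python
from h import *
b=[cam('top')[0][185:250,205:335], cam('side')[0][180:255,205:295]]
a=cv2.resize(b[0],(780,390),interpolation=cv2.INTER_CUBIC); a=cv2.resize(a[:,:520],(390,292))
s=cv2.resize(b[1],(360,300),interpolation=cv2.INTER_CUBIC)
s0=cv2.resize(np.load('pics/side0.npz')['c'][180:255,205:295],(360,300),interpolation=cv2.INTER_CUBIC)
W=np.zeros((600,760,3),np.uint8); W[:292,:390]=a; W[300:,:360]=s0; W[300:,380:740]=s
cv2.imwrite('pics/after.png',W[:,:,::-1])
```

```text
(no output)
```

View pics/after.png

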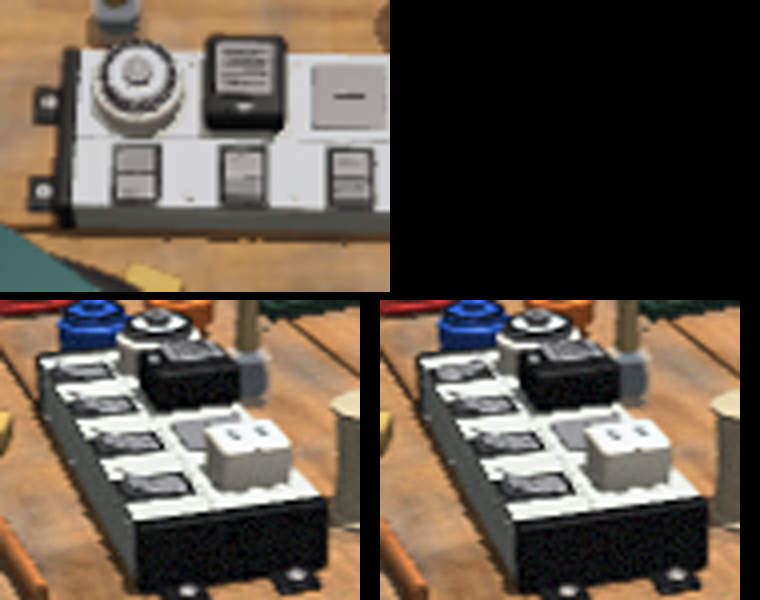

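In the after view at (465,370), rocker 1's far end is now raised and its near end is down; in the before view at (85,372) it was the reverse. The other three switches and all the plugged-in things look unchanged. I'll hand the job in.

```bash
python3 -c "
from station import manip
print(manip.close_job())"
```

```text
the job is handed in; nothing more can be done
None
```

The timer is in the leftmost socket; I pressed its rocker (rocker_1) until it snapped over and stayed down, drew the arm back clear, and handed the job in at about 4 s, with nothing else seen to move.

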